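Gauge two lidded candles for the carton

ROBOT

A 6-joint arm with a two-finger parallel gripper is mounted at the origin on the work surface. World frame = base frame: x ahead of the robot, y to its left, z up, the work surface at z = 0. Lengths are in m, angles in rad, forces in N, time in s.
With the tool pointing down it reaches from about 0.4 to 0.925 m from the base axis. Payload 12.5 kg.
Tool frame: the origin (TCP) lies between the finger pads; the fingertips stand 14 mm ahead of it and the grasp point (between the pads) lies 5 mm behind it (manip.nose_length is the z of the fingertips in the tool frame, in m); z points along the fingers, y is the line along which they close (so a half turn about z gives the same grasp; the last joint's range is limited). The gripper opens to 95 mm and grips with 3 to 60 N. Pads are 20 mm wide; open, the fingers measure 119 mm over their backs; the gripper's body (75 mm by 180 mm) begins 59 mm behind the grasp point.
Start: joints at [-0.106, 0.491, 1.559, -0, 1.092, -0.106], TCP at [0.625, 0, 0.229] pointing down, gripper open.
Joint ranges: [-3.1, 3.1], [-0.84, 2.19], [0.05, 2.79], [-1.13, 4.28], [0.06, 2.93], [-2.69, 2.69]. Speed limits (rad/s): [2.22, 2.22, 2.79, 3.14, 3.14, 3.14].

INTERFACE

Orientations are given as [roll, pitch, yaw] about the fixed x, y, z axes, in that order (R = Rz(yaw) Ry(pitch) Rx(roll)).
In Python, from workcell import manip gives the robot as it stands. The module is installed in compiled form; this text tells all that it offers.
- The arm moves only by the shell command python3 -m handwheel 'ROWS' [FORCE]. ROWS is JSON, a list of rows, each a list of 3 entries, a list of its own where there are three numbers: the shift along the tool's x, y, z in units of 0.6 m (1.0 is 0.6 m), then the turn, a rotation vector about the tool's x, y, z in units of 360 degrees (1.0 is 360 degrees), then the opening, from -1 (shut) to 1 (fully open). In form: [[[x, y, z], [wx, wy, wz], gripper], ...]. A call has 1 to 12 rows; each row shifts and turns the commanded pose from where the row before left it, along the tool's axes as they then stand; what a row does not reach is not made up. A row lasts 1/8 s, in which the tool goes at most 62.5 mm and 10.7 degrees, less where a joint would pass 70% of its speed; a pose out of reach is approached as far as the arm can. A call with a number of a shift or a turn outside -1 to 1 is refused whole. A call with a gripper value outside its range is refused whole. The fingers move at their own pace and stop on an object; FORCE is the grip in N (left out, the last holds). Time passes only in rows, so rows that do not move let the fingers close. It gives the time, the measured TCP pose, the force, the opening and the grip force at its end, in the units of the state.
- manip.read_state(): the state, without advancing time (a new reading comes with each control period).
- manip.get_image(name): name is "scene" or "side" or "wrist"; returns a dict with "color" (480x640x3 uint8, red, green, blue), "K" (3x3 intrinsics, pixels), "view" (4x4, takes a point from world to camera coordinates). Camera axes: x right, y up, looking along -z (the intrinsics and any distortion apply to the point x, -y, -z); pixel columns grow to the right and rows downward; lengths in m; the calibration is good to about 2 mm. A picture is of the moment at which its call begins. There is no depth.
- manip.sign_off(): hands the job in; it is judged then, once.
Trained networks look in the newest picture that a camera, given by its name, has taken for a name from the list of things; names that differ only in an ending like _2 or _b are one class to them, and where a whole thing is asked for, a point or a joint stands for the part that bears it (a point fixed in the world has none). Each returns a list of dicts, best first, with "conf" (0 to 1); they miss things now and then, are a little off and sometimes report something else, mostly with a low value. They report only what shows in the picture. A call takes as long as a camera call. They do not tell look-alikes from the thing itself.
- manip.find_in(query, camera): "box" ([centre column, centre row, width, height] as shares, 0 to 1, of the picture: columns of its width, rows of its height, round what is visible of it).
The state is a dict: "clock": time; "q": joint angles; "joint_vel": joint speeds; "tau": joint torques, N m; "eef_pos": TCP position; "tool_rot": TCP orientation; "contact_force": force on the tool from outside, world axes, zero at the start; "wrist_torque": the same for the moment, N m; "width": finger opening in m; "gripper_force": force on a finger pad.
Only numpy, scipy, OpenCV 4.12 (cv2) and the standard library are available. Lean on these libraries where they do the work, as an engineer would, in place of code of your own. Each camera call takes 0.05 s, during which the arm holds its last target. There are 200 camera calls.

TASK

Only one of the two lidded candles is slim enough for the carton: find it with the wooden gap gauge. Stand it on the gauge board in front of the flared mouth, slide it upright along the board right through between the rails and leave it standing on the board, clear of the rails at the far end; stand the other one, which is too fat for the gap, upright in the shallow metal reject tray. Do not tip either candle over, and leave the poured candles, the loose clothes-pegs and the tin lid where they are.

Things in the scene. Friction and masses are not known exactly. Their poses are not given: they have to be found in the camera images.
- candle_a: One of the two lidded candles to be tested: an upright round black tumbler with a flush light-wood lid, no peg on it, 80 mm tall, about 0.22 kg. One of the two is 56 mm in diameter and fits the gauge, the other is 65 mm and does not; which is which is not told. Origin: centre of the underside, z up.
- candle_b: One of the two lidded candles to be tested: an upright round black tumbler with a flush light-wood lid, no peg on it, 80 mm tall, about 0.22 kg. One of the two is 56 mm in diameter and fits the gauge, the other is 65 mm and does not; which is which is not told. Origin: centre of the underside, z up.
- gauge: Fixed wooden gap gauge: board 310 (x) x 110 (y) x 8 mm with two rails on it, 16 mm thick, tops 30 mm above the table. Straight rails from x = -40 to +30 mm leave a 60 mm gap centred on y = 0; from x = -72 to -40 mm they flare by 25 degrees a side to a mouth 90 mm wide. Candles go through towards +x; board is bare at x < -80 and x > +30 mm. Origin: centre of the underside; z up.
- gauge_infeed (a point): Point on the board's top face (8 mm above the table), 115 mm before the gauge's origin: middle of the bare infeed end. Axes as the gauge.
- gauge_outfeed (a point): Point on the board's top face, 100 mm beyond the gauge's origin: middle of the bare outfeed end. Axes as the gauge.
- reject_tray: Fixed shallow open aluminium tray for rejects, 125 (its x) x 145 (its y) mm outside, walls 4 mm thick and 22 mm high, floor about 4 mm thick, empty. Origin: centre of the underside, on the table; z up.
- poured_1: Bystander, not to be touched: open poured candle, black tumbler 80 mm in diameter and 90 mm tall with a wooden clothes-peg lying across its rim (102 mm in all). Origin: centre of the underside.
- poured_2: Bystander, not to be touched: open poured candle, black tumbler 80 mm in diameter and 90 mm tall with a wooden clothes-peg lying across its rim (102 mm in all). Origin: centre of the underside.
- peg_1: Bystander, not to be touched: loose wooden clothes-peg lying on the table, 72 x 15 x 12 mm, long along its x. Origin: centre of the underside.
- peg_2: Bystander, not to be touched: loose wooden clothes-peg lying on the table, 72 x 15 x 12 mm, long along its x. Origin: centre of the underside.
- tin_lid: Bystander, not to be touched: flat aluminium tin lid lying on the table, 72 mm in diameter, 10 mm high. Origin: centre of the underside.
Not all that is in view belongs to the job. What is shaped like the candle_a but green or orange is not meant.

How it is judged:
By the outcome, as a careful person would: the job done as asked, in the order asked, and still so for the second after the job is handed in, with the robot touching nothing.
It also fails if it takes over 72 s, if anything falls off the work surface, if the arm or the gripper's body presses on something with over 40 N, if the wrist force passes 120 N, or if a joint passes its speed limit or range.

## Working session

There is one attempt and no reset: what is moved stays moved. The work goes in short steps, Python scripts to look and compute and a shell command to move; the robot and the scene stay as the last step left them, time stands still between calls to the robot, and variables do not carry over. Pictures are saved under pics/ and viewed, at most 13 in all, crops included, and the job is handed in when it is done.

```bash
mkdir -p pics; cat > h.py <<'E'
import numpy as np, cv2
from workcell import manip
def grab(cam, fn=None):
    im=manip.get_image(cam)
    if fn: cv2.imwrite('pics/'+fn, im["color"][:,:,::-1])
    return im
def proj(im,P):
    P=np.atleast_2d(P); c=(np.array(im["view"])@np.c_[P,np.ones(len(P))].T).T
    u=np.array(im["K"])@np.array([c[:,0],-c[:,1],-c[:,2]]); return (u[:2]/u[2]).T
def ray(im,u,v,z):
    V=np.array(im["view"]); R=V[:3,:3]; t=V[:3,3]; o=-R.T@t
    d=np.linalg.inv(np.array(im["K"]))@[u,v,1]; d=R.T@(d*[1,-1,-1])
    return o+d*(z-o[2])/d[2]
E
python3 - <<'E'
from h import *
for c in ("scene","side"):
    im=grab(c,c+"0.png"); print(c,{k:np.round(v,3).tolist() for k,v in im.items() if k!="color"})
    for q in ("candle_a","gauge","reject_tray","poured_1","peg_1","tin_lid"):
        for d in manip.find_in(q,c):
            b=np.array(d["box"])*[640,480,640,480]; print(q,round(d["conf"],2),b.round(1).tolist(), ray(im,b[0],b[1],0.04).round(3)[:2])
E
```

```text
scene {'K': [[621.489, 0.0, 313.005], [0.0, 621.489, 231.035], [0.0, 0.0, 1.0]], 'view': [[-0.525, 0.851, -0.003, 0.293], [-0.578, -0.354, 0.735, 0.264], [0.625, 0.388, 0.678, -1.664], [0.0, 0.0, 0.0, 1.0]]}
candle_a 0.84 [202.2, 179.1, 30.3, 43.7] [ 0.505 -0.337]
candle_a 0.54 [273.7, 151.2, 22.3, 26.4] [ 0.325 -0.258]
candle_a 0.49 [273.9, 197.2, 24.5, 20.9] [ 0.472 -0.157]
reject_tray 0.67 [484.7, 284.5, 93.6, 72.4] [0.478 0.342]
poured_1 0.97 [441.7, 357.6, 52.2, 65.8] [0.681 0.339]
poured_1 0.92 [161.8, 229.0, 40.6, 57.9] [ 0.685 -0.301]
peg_1 0.84 [376.1, 261.6, 29.5, 22.2] [0.532 0.134]
peg_1 0.69 [306.4, 290.4, 155.3, 82.9] [0.672 0.055]
tin_lid 0.92 [385.2, 238.0, 31.5, 30.9] [0.461 0.118]
side {'K': [[589.868, 0.0, 316.852], [0.0, 589.868, 244.293], [0.0, 0.0, 1.0]], 'view': [[0.999, -0.053, 0.002, -0.52], [0.03, 0.591, 0.806, -0.036], [-0.044, -0.805, 0.592, -1.253], [0.0, 0.0, 0.0, 1.0]]}
candle_a 0.93 [226.5, 320.4, 34.6, 53.1] [ 0.347 -0.24 ]
candle_a 0.75 [316.4, 357.8, 35.8, 58.8] [ 0.502 -0.337]
candle_a 0.71 [343.3, 310.8, 35.0, 58.7] [ 0.557 -0.225]
candle_a 0.62 [281.2, 293.3, 35.7, 54.9] [ 0.444 -0.171]
gauge 0.98 [373.1, 249.8, 83.4, 89.2] [ 0.635 -0.044]
gauge 0.22 [278.8, 174.5, 56.5, 33.7] [0.441 0.279]
reject_tray 0.94 [281.0, 175.9, 58.2, 37.5] [0.446 0.272]
poured_1 0.92 [420.6, 333.6, 47.8, 65.3] [ 0.686 -0.29 ]
poured_1 0.68 [375.1, 160.1, 30.6, 51.5] [0.691 0.343]
peg_1 0.7 [304.7, 223.6, 4.0, 18.9] [0.497 0.059]
peg_1 0.67 [281.2, 352.6, 35.7, 15.0] [ 0.444 -0.322]
tin_lid 0.87 [275.5, 225.9, 31.5, 19.5] [0.433 0.053]
```

View pics/scene0.png

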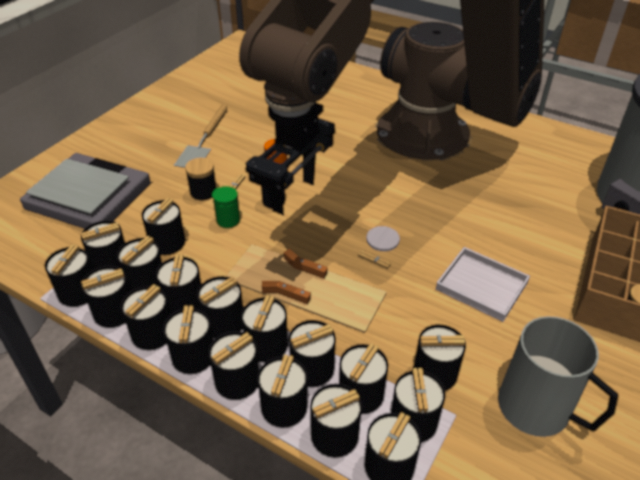

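View pics/side0.png

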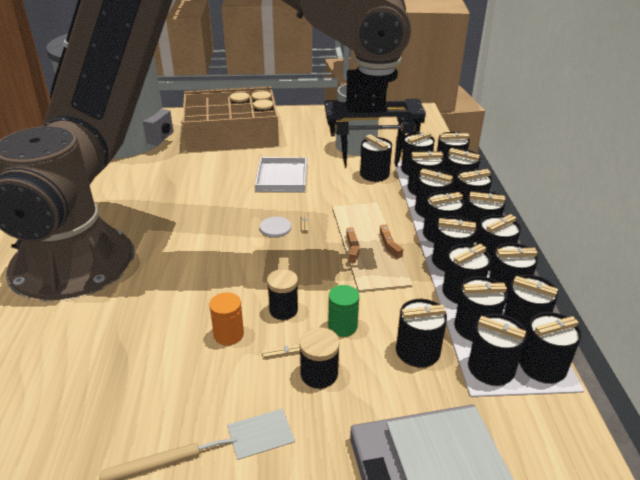

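The side view shows the two black, lidded candles at about (283,294) and (319,358), with green and orange look-alikes beside them. The gauge is at (372,245), with its flare toward the near (-y) end, and the tray is at (281,175). In the scene view, one candle is at (202,179) and the gripper hides the other. I'll zoom in on the gauge, tray and candles.

```bash
python3 - <<'E'
from h import *
s=cv2.imread('pics/side0.png'); c=cv2.imread('pics/scene0.png'); w=cv2.cvtColor(grab("wrist","wrist0.png")["color"],cv2.COLOR_RGB2BGR)
r=lambda a,x,y,w,h,f: cv2.resize(a[y:y+h,x:x+w],None,fx=f,fy=f,interpolation=cv2.INTER_CUBIC)
m=np.zeros((600,800,3),np.uint8)
m[:300,:400]=r(s,325,195,100,75*1,4) ; m[300:,:400]=r(s,240,260,133,100,3.0)[:300,:399].copy() if 0 else cv2.resize(s[270:390,250:410],(400,300),interpolation=cv2.INTER_CUBIC)
m[:300,400:]=cv2.resize(c[225:345,230:390],(400,300),interpolation=cv2.INTER_CUBIC)
m[300:,400:]=cv2.resize(w,(400,300))
cv2.imwrite('pics/m0.png',m)
E
```

```text
(no output)
```

View pics/m0.png

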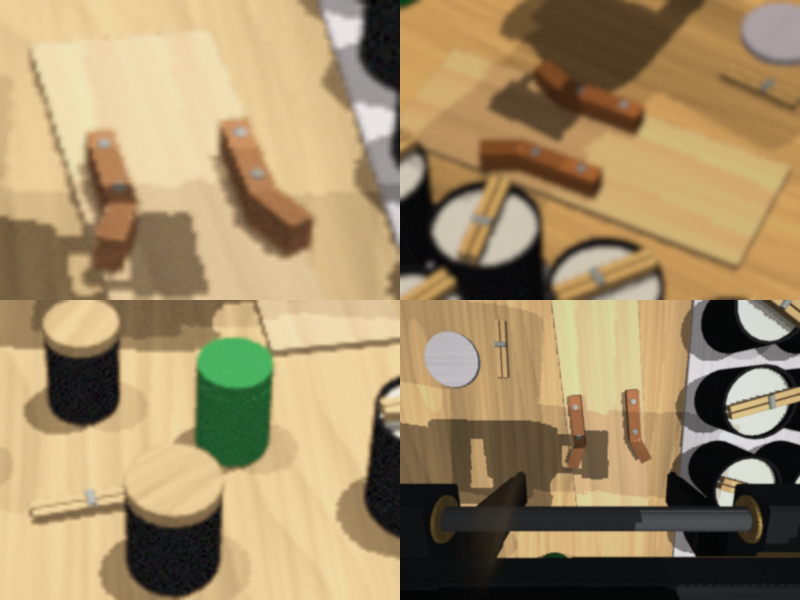

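```bash
cat > fit.py <<'E'
from h import *
from scipy.optimize import least_squares
S=grab("side"); C=grab("scene")
G=lambda p,L:np.c_[p[0]+np.cos(p[2])*L[:,0]-np.sin(p[2])*L[:,1],p[1]+np.sin(p[2])*L[:,0]+np.cos(p[2])*L[:,1],L[:,2]]
f=lambda u,v:(325+u/4,195+v/4); g=lambda u,v:(230+(u-400)/2.5,225+v/2.5)
side=[(.03,.046,.03,*f(88,133)),(.03,.03,.03,*f(113,130)),(.03,-.03,.03,*f(220,122)),(.03,-.046,.03,*f(245,120)),(.155,.055,.008,*f(32,47)),(.155,-.055,.008,*f(210,33)),(-.155,.055,.008,358,289.5),(-.155,-.055,.008,410,285)]
scene=[(.155,.055,.008,*g(790,167)),(.155,-.055,.008,*g(738,264))]
side=np.array(side);scene=np.array(scene)
def res(p): return np.r_[(proj(S,G(p,side[:,:3]))-side[:,3:]).ravel(),(proj(C,G(p,scene[:,:3]))-scene[:,3:]).ravel()]
r=least_squares(res,[.64,0,1.57],loss='soft_l1'); print(r.x,r.fun.reshape(-1,2).round(1).tolist())
V=np.array(S["view"])
for n,u,v,w in(("c1",282.4,279.6,30.4),("c2",319.2,342.8,39.2)):
    P=ray(S,u,v,.08); d=-(V@np.r_[P,1])[2]; print(n,P.round(4),"dia",w*d/S["K"][0][0])
P=ray(C,202,167,.08);print("c2 scene",P)
for p in((262,191.5),(303,191.5)):pass
s=manip.read_state();print(s["eef_pos"],s["tool_rot"],s["width"],s["clock"])
print("infeed",G(r.x,np.array([[-.115,0,.008],[.1,0,.008]])))
for n in ("side","scene"):
    im=S if n=="side" else C
    for q in ("reject_tray",): print(n,[(d["conf"],(np.array(d["box"])*[640,480,640,480]).round(1)) for d in manip.find_in(q,n)])
c=cv2.cvtColor(C["color"],cv2.COLOR_RGB2BGR);s=cv2.cvtColor(S["color"],cv2.COLOR_RGB2BGR)
m=np.r_[cv2.resize(c[230:335,415:555],(400,300),interpolation=2),cv2.resize(c[140:230,150:270],(400,300),interpolation=2)]
m=np.c_[m,np.r_[cv2.resize(s[150:195,250:310],(400,300),interpolation=2),cv2.resize(s[195:285,320:440],(400,300),interpolation=2)]]
cv2.imwrite('pics/m1.png',m)
E
python3 fit.py
```

```text
[0.63629565 0.02675189 1.65722086] [[-1.2, -0.5], [-0.3, -0.3], [-0.5, -0.4], [0.3, -0.4], [-0.4, -0.5], [-0.1, -0.4], [-0.3, 0.5], [1.7, 0.1], [-0.2, 0.0], [-1.3, 0.6]]
c1 [ 0.448  -0.1794  0.08  ] dia 0.05569742118406595
c2 [ 0.5063 -0.3419  0.08  ] dia 0.06330355782984262
c2 scene [ 0.50722001 -0.32898848  0.08      ]
[6.25017658e-01 1.94003854e-05 2.28681136e-01] [3.14147225e+00 4.55670660e-06 1.57083496e+00] 0.0951668919965414 0.85
infeed [[ 0.6462221  -0.08781889  0.008     ]
 [ 0.62766395  0.12637867  0.008     ]]
side [(0.68, array([372.7, 249. ,  83.3,  87. ]))]
scene [(0.89, array([485.2, 283.6,  92.4,  70.6]))]Traceback (most recent call last):
  File "fit.py", line 24, in <module>
    cv2.imwrite('pics/m1.png',m)
    ~~~~~~~~~~~^^^^^^^^^^^^^^^^^
cv2.error: OpenCV(4.12.0) /io/opencv/modules/imgcodecs/src/loadsave.cpp:1058: error: (-215:Assertion failed) image.channels() == 1 || image.channels() == 3 || image.channels() == 4 in function 'imwrite_'
```

```bash
python3 - <<'E'
import cv2,numpy as np
c=cv2.imread('pics/scene0.png');s=cv2.imread('pics/side0.png')
R=lambda a:cv2.resize(a,(400,300),interpolation=2)
cv2.imwrite('pics/m1.png',np.vstack([np.hstack([R(c[230:335,415:555]),R(s[150:195,250:310])]),np.hstack([R(c[140:230,150:270]),R(s[195:285,320:440])])]))
E
```

```text
(no output)
```

View pics/m1.png

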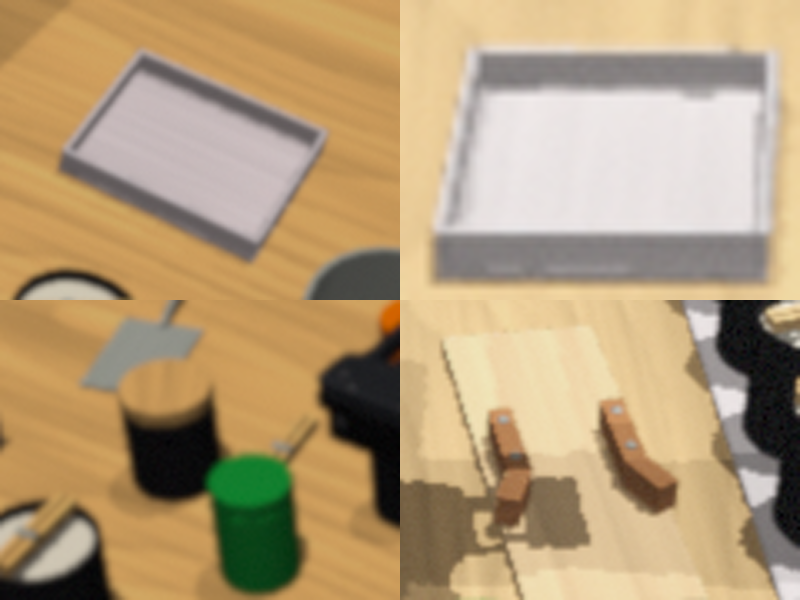

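Tray is empty, rim corners are clear, and the flare is at the -y end. By the widths in the side view, c1 (282,280) is about 56 mm and c2 (319,343) about 63 mm, so c1 is the slim one. Next I'll work out the tray and second-candle positions, and check the gauge fit by overlaying it on the wrist view.

```bash
python3 - <<'E'
from h import *
S=grab("side");C=grab("scene");W=grab("wrist")
t=[ray(S,250+(u-400)*.15,150+v*.15,.022) for u,v in((472,48),(777,48),(770,234),(434,236))]
t2=[ray(C,415+u*.35,230+v*.35,.022) for u,v in((142,52),(326,131),(250,245),(64,155))]
for a in(t,t2): print(np.round(a,4)[:,:2].tolist(),np.mean(a,0).round(4))
print("c2 scene",ray(C,200.1,168.5,.08))
print("peg end",ray(S,262,354,.006))
p=[.6363,.02675,1.6572]
def G(L):
    L=np.array(L,float);c,s=np.cos(p[2]),np.sin(p[2]);return np.c_[p[0]+c*L[:,0]-s*L[:,1],p[1]+s*L[:,0]+c*L[:,1],L[:,2]]
im=cv2.cvtColor(W["color"],cv2.COLOR_RGB2BGR);f=3;x0,y0,w,h=230,0,190,200
big=cv2.resize(im[y0:y0+h,x0:x0+w],None,fx=f,fy=f,interpolation=2)
big2=cv2.resize(cv2.cvtColor(S["color"],cv2.COLOR_RGB2BGR)[195:295,325:425],(230,230),interpolation=2)
for sg in(1,-1):
    for L,col in(([(.03,sg*.03,.03),(-.04,sg*.03,.03),(-.072,sg*.045,.03)],(0,255,0)),([(-.155,sg*.055,.008),(.155,sg*.055,.008)],(255,0,0)),([(.03,sg*.03,.03),(.03,sg*.046,.03)],(0,255,0))):
        cv2.polylines(big,[((proj(W,G(L))+.5-[x0,y0])*f).astype(int)],False,col,1)
        cv2.polylines(big2,[((proj(S,G(L))+.5-[325,195])*2.3).astype(int)],False,col,1)
m=np.zeros((600,800,3),np.uint8);m[:,:570]=big;m[:230,570:]=big2
cv2.imwrite('pics/m2.png',m)
E
```

```text
[[0.3919, 0.4074], [0.5147, 0.4013], [0.5063, 0.2549], [0.3812, 0.2597]] [0.4485 0.3308 0.022 ]
[[0.3837, 0.2672], [0.3913, 0.4068], [0.5188, 0.3958], [0.5086, 0.2592]] [0.4506 0.3323 0.022 ]
c2 scene [ 0.51392569 -0.32906564  0.08      ]
peg end [ 0.4092093  -0.29190288  0.006     ]
```

View pics/m2.png

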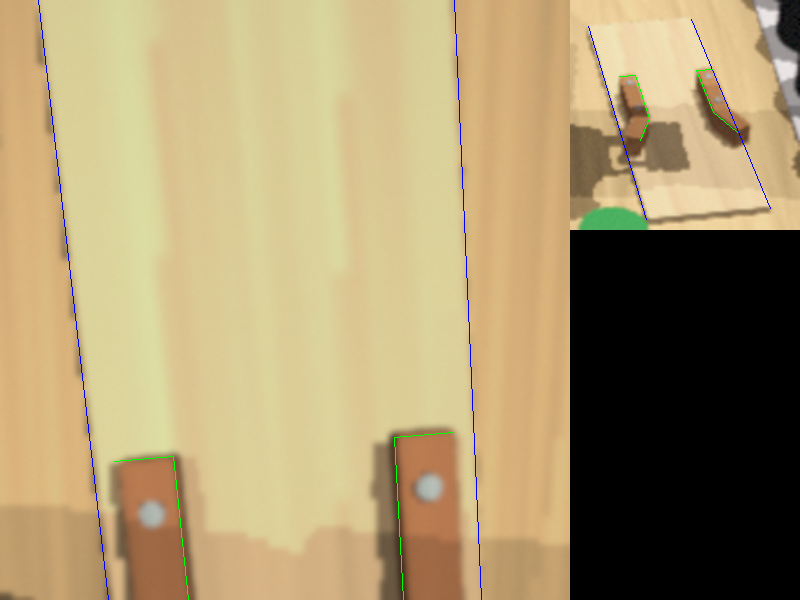

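The overlay matches the board and rails in the wrist view to within 1 mm. The true rails sit about 0.7 mm further toward +x, so I take the gauge as (0.637, 0.027, yaw 1.657) and the tray centre as (0.450, 0.331). Now I'll move over c1 and turn the jaws to close along the slide direction.

```bash
python3 -m handwheel '[[[-0.058,-0.058,0],[0,0,0],1],[[-0.058,-0.058,0],[0,0,0],1],[[-0.058,-0.058,0],[0,0,0],1],[[-0.058,-0.058,0],[0,0,0],1],[[-0.058,-0.058,0],[0,0,0],1],[[0,0,0],[0,0,0.028],1],[[0,0,0],[0,0,0.028],1],[[0,0,0],[0,0,0.028],1],[[0,0,0],[0,0,0.028],1],[[0,0,0],[0,0,0.028],1],[[0,0,0],[0,0,0.028],1],[[0,0,0],[0,0,0.028],1]]' 10
python3 -m handwheel '[[[0,0,0],[0,0,0.027],1],[[0,0,0],[0,0,0.027],1],[[0,0,0],[0,0,0],1]]'
python3 - <<'E'
from h import *
W=grab("wrist","w1.png");C=grab("scene","s1.png")
for n,im in(("wrist",W),("scene",C)):
    for d in manip.find_in("candle_a",n):
        b=np.array(d["box"])*[640,480,640,480]; print(n,round(d["conf"],2),b.round(1).tolist(), ray(im,b[0],b[1],0.08 if n=="wrist" else .04).round(3)[:2])
print(proj(W,[[.45,-.175,.08]]))
E
```

```text
clock: 2.6
eef_pos: [0.451, -0.174, 0.2287]
tool_rot: [3.141, -0.0, 0.333]
contact_force: [0.5, 0.1, -0.2]
width: 0.0949
gripper_force: 0.0
clock: 2.98
eef_pos: [0.451, -0.174, 0.2287]
tool_rot: [3.142, -0.0, 0.001]
contact_force: [-0.2, -0.5, -0.7]
width: 0.0951
gripper_force: 0.0
wrist 0.87 [318.1, 226.8, 70.3, 91.7] [ 0.455 -0.178]
wrist 0.72 [385.7, 338.5, 69.1, 101.0] [ 0.365 -0.231]
wrist 0.61 [530.8, 151.2, 131.2, 97.8] [ 0.509 -0.326]
wrist 0.61 [386.4, 79.5, 87.0, 89.6] [ 0.556 -0.223]
scene 0.89 [273.9, 156.7, 26.5, 36.7] [ 0.344 -0.244]
scene 0.75 [275.5, 189.7, 22.2, 41.2] [ 0.448 -0.169]
scene 0.6 [228.0, 209.3, 25.9, 43.2] [ 0.559 -0.219]
scene 0.59 [309.2, 288.4, 159.7, 86.4] [0.664 0.057]
[[314.31574295 232.89410662]]
```

View pics/w1.png

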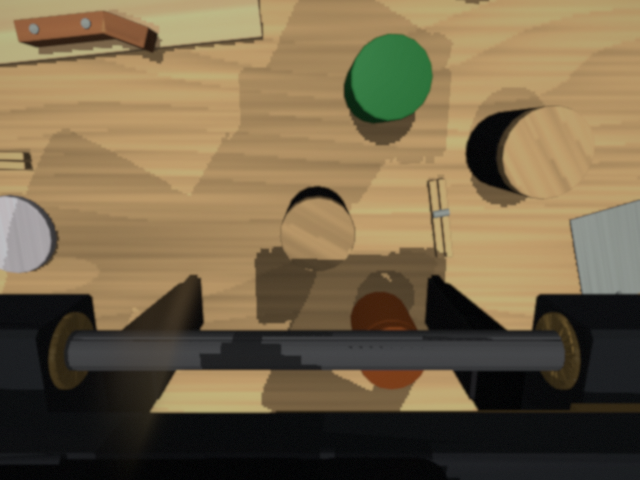

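The wrist view shows the slim candle's lid at (318,230), which is about (0.452, -0.177), between the fingers. The fat candle's lid is at (547,152), green at (390,78), and the peg at (440,215). I'll descend and grip.

```bash
python3 -m handwheel '[[[0.002,0.005,0.08],[0,0,0],1],[[0,0,0.08],[0,0,0],1],[[0,0,0.08],[0,0,0],1],[[0,0,0.046],[0,0,0],1],[[0,0,0],[0,0,0],1],[[0,0,0],[0,0,0],-1],[[0,0,0],[0,0,0],-1],[[0,0,0],[0,0,0],-1],[[0,0,0],[0,0,0],-1]]' 12
```

```text
clock: 4.3
eef_pos: [0.4524, -0.1771, 0.0575]
tool_rot: [3.141, -0.001, 0.0]
contact_force: [-0.1, -0.4, 0.8]
width: 0.0605
gripper_force: 0.0
```

```bash
python3 -m handwheel '[[[0,0,0],[0,0,0],-1],[[0,0,0],[0,0,0],-1],[[0,0,0],[0,0,0],-1]]'
```

```text
clock: 4.68
eef_pos: [0.4523, -0.177, 0.0573]
tool_rot: [3.141, -0.0, 0.0]
contact_force: [-1.4, 0.5, 5.8]
width: 0.0559
gripper_force: 12.0
```

```bash
python3 -m handwheel '[[[0,0,-0.034],[0,0,0],-1],[[0,0,-0.033],[0,0,0],-1],[[0.065,-0.03,0],[0,0,0],-1],[[0.065,-0.03,0],[0,0,0],-1],[[0.065,-0.03,0],[0,0,0],-1],[[0.065,-0.03,0],[0,0,0],-1],[[0.065,-0.03,0],[0,0,0],-1],[[0,0,0],[0,0,0],-1],[[0,0,0.025],[0,0,0],-1],[[0,0,0.02],[0,0,0],-1],[[0,0,0],[0,0,0],-1]]'
python3 - <<'E'
from h import *
S=grab("side","sd2.png");C=grab("scene","sc2.png");s=manip.read_state();x,y,z=s["eef_pos"]
cs=[];R=lambda a:cv2.resize(a,(400,300),interpolation=2)
for im,n in((S,"side"),(C,"scene")):
    for P in((x,y,z+.0227),(x,y,z-.0573)): print(n,proj(im,[P]).round(1))
    u,v=proj(im,[[x,y,z-.02]])[0].astype(int); print(u,v); cs.append(R(cv2.cvtColor(im["color"],cv2.COLOR_RGB2BGR)[v-60:v+60,u-80:u+80]))
cv2.imwrite("pics/m3.png",np.hstack(cs))
E
```

```text
clock: 6.05
eef_pos: [0.6461, -0.0873, 0.0688]
tool_rot: [-3.141, 0.003, -0.001]
contact_force: [1.3, -0.5, -1.3]
width: 0.0557
gripper_force: 12.0
side [[383.5 241.2]]
side [[380.8 272.9]]
382 258
scene [[251.7 236.4]]
scene [[254.4 264.6]]
253 251
```

View pics/m3.png

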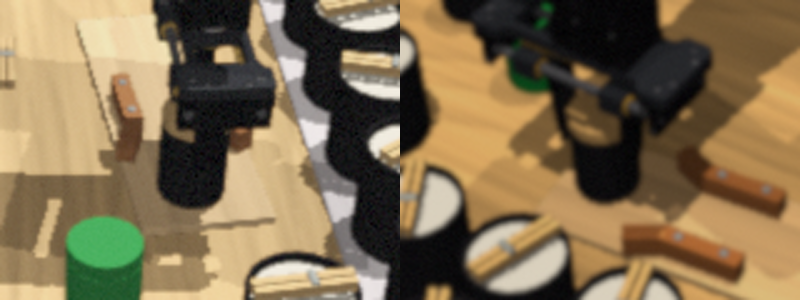

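The candle is upright over the infeed, bottom just above the board. In the side view its base centre is near column 379, against 381 predicted, so I'll measure the lateral offset properly.

```bash
python3 - <<'E'
from h import *
g=cv2.imread('pics/sd2.png',0).astype(float); S=grab("side"); s=manip.read_state();x,y,z=s["eef_pos"]
V=np.array(S["view"]);cam=-V[:3,:3].T@V[:3,3]
for h in(.012,.02,.028,.036):
    # silhouette tangent points of cylinder r=.0279 at height h above candle base, for candle centre x+dx
    zz=z-.0573+h
    d=cam[:2]-[x,y];D=np.hypot(*d);a=np.arctan2(d[1],d[0]);b=np.arccos(.028/D)
    P=[(x+.028*np.cos(a+k*b),y+.028*np.sin(a+k*b),zz) for k in(1,-1)]
    q=proj(S,P); q=q[np.argsort(q[:,0])]; e=[]
    for (u,v),sg in zip(q,(-1,1)):
        us=np.arange(u-7,u+7,.1); r=g[int(round(v))]; L=np.interp(us,np.arange(640),r); gr=np.gradient(cv2.GaussianBlur(L[None],(0,0),5)[0]); e.append(us[np.argmax(sg*gr)])
    print(h,q.round(1).tolist(),np.round(e,1),"offs px",np.mean(np.array(e)-q[:,0]).round(2),"mm",np.mean(np.array(e)-q[:,0]).round(2)*56/(q[1,0]-q[0,0]))
E
```

```text
0.012 [[367.5, 267.2], [395.2, 269.7]] [364.5 391.4] offs px -3.4 mm -6.878120774560367
0.02 [[367.7, 264.1], [395.5, 266.6]] [364.9 391.5] offs px -3.4 mm -6.850518983643794
0.028 [[367.9, 261.0], [395.8, 263.5]] [365.3 392.3] offs px -3.05 mm -6.120558099900771
0.036 [[368.1, 257.9], [396.2, 260.3]] [365.3 392.4] offs px -3.3 mm -6.595453281723978
```

```bash
python3 -m handwheel '[[[0.008,0,0.003],[0,0,0],-1],[[0,0,0.003],[0,0,0],-1],[[0,0,0],[0,0,0],-1]]'
```

```text
clock: 6.58
eef_pos: [0.652, -0.0869, 0.0665]
tool_rot: [-3.142, 0.0, 0.0]
contact_force: [0.2, -1.2, -2.2]
width: 0.0554
gripper_force: 12.0
```

```bash
python3 - <<'E'
from h import *
C=grab("scene","sc3.png"); g=cv2.cvtColor(C["color"],cv2.COLOR_RGB2GRAY).astype(float); s=manip.read_state();x,y,z=s["eef_pos"]
V=np.array(C["view"]);cam=-V[:3,:3].T@V[:3,3]
for h in(.008,.014,.02,.028):
    d=cam[:2]-[x,y];D=np.hypot(*d);a=np.arctan2(d[1],d[0]);b=np.arccos(.028/D)
    q=proj(C,[(x+.028*np.cos(a+k*b),y+.028*np.sin(a+k*b),z-.0573+h) for k in(1,-1)]); q=q[np.argsort(q[:,0])]; e=[]
    for (u,v),sg in zip(q,(-1,1)):
        us=np.arange(u-7,u+7,.1); L=np.interp(us,np.arange(640),g[int(round(v))]); gr=np.gradient(cv2.GaussianBlur(L[None],(0,0),5)[0]); e.append(us[np.argmax(sg*gr)])
    print(h,q.round(1).tolist(),np.round(e,1),"mm right",(np.mean(np.array(e)-q[:,0])*56/(q[1,0]-q[0,0])).round(2))
E
```

```text
0.008 [[239.3, 266.3], [266.6, 263.5]] [241.7 267.3] mm right 3.19
0.014 [[239.1, 264.3], [266.4, 261.5]] [241.6 267.3] mm right 3.49
0.02 [[238.8, 262.2], [266.2, 259.4]] [241.2 267. ] mm right 3.27
0.028 [[238.5, 259.5], [266.0, 256.7]] [240.9 266.9] mm right 3.36
```

```bash
python3 -m handwheel '[[[0.002,0,0.002],[0,0,0],-1],[[0,0,0],[0,0,0],-1]]'; python3 -m handwheel '[[[0,0,0.001],[0,0,0],-1],[[0,0,0],[0,0,0],-1]]' 8
```

```text
clock: 6.88
eef_pos: [0.6533, -0.087, 0.0655]
tool_rot: [3.142, -0.0, 0.0]
contact_force: [0.4, -0.9, -1.8]
width: 0.0558
gripper_force: 12.0
clock: 7.12
eef_pos: [0.6534, -0.087, 0.0654]
tool_rot: [3.141, -0.001, 0.0]
contact_force: [-1.7, 1.4, 4.3]
width: 0.0559
gripper_force: 8.0
```

```bash
python3 -m handwheel '[[[-0.002,-0.02,0],[0,0,0],-1],[[-0.002,-0.02,0],[0,0,0],-1],[[-0.001,-0.02,0],[0,0,0],-1],[[-0.002,-0.02,0],[0,0,0],-1]]'; python3 -m handwheel '[[[-0.002,-0.016,0],[0,0,0],-1],[[-0.001,-0.017,0],[0,0,0],-1]]'
```

```text
clock: 7.62
eef_pos: [0.6495, -0.0384, 0.0654]
tool_rot: [3.141, -0.002, 0.0]
contact_force: [0.1, -4.1, 6.0]
width: 0.056
gripper_force: 8.0
clock: 7.88
eef_pos: [0.6476, -0.0186, 0.0654]
tool_rot: [3.141, -0.002, 0.001]
contact_force: [1.0, -5.3, 5.5]
width: 0.0562
gripper_force: 8.0
```

```bash
python3 -m handwheel '[[[-0.001,-0.015,0],[0,0,0],-1],[[-0.002,-0.015,0],[0,0,0],-1]]'; python3 -m handwheel '[[[-0.001,-0.015,0],[0,0,0],-1],[[-0.001,-0.015,0],[0,0,0],-1]]'
```

```text
clock: 8.12
eef_pos: [0.6458, -0.0006, 0.0654]
tool_rot: [3.141, -0.002, 0.001]
contact_force: [1.4, -4.7, 6.3]
width: 0.056
gripper_force: 8.0
clock: 8.38
eef_pos: [0.6445, 0.0173, 0.0654]
tool_rot: [3.141, -0.001, 0.001]
contact_force: [0.4, -6.4, 6.5]
width: 0.0556
gripper_force: 8.0
```

```bash
python3 -m handwheel '[[[-0.002,-0.02,0],[0,0,0],-1],[[-0.002,-0.02,0],[0,0,0],-1],[[-0.002,-0.02,0],[0,0,0],-1],[[-0.001,-0.02,0],[0,0,0],-1],[[-0.002,-0.02,0],[0,0,0],-1],[[-0.002,-0.02,0],[0,0,0],-1],[[-0.001,-0.02,0],[0,0,0],-1],[[-0.002,-0.02,0],[0,0,0],-1],[[-0.001,-0.02,0],[0,0,0],-1],[[0,0,0],[0,0,0],-1]]'
python3 - <<'E'
from h import *
S=grab("side","sd4.png");C=grab("scene","sc4.png");R=lambda a:cv2.resize(a,(400,300),interpolation=2)
p=manip.read_state()["eef_pos"];cs=[]
for im in(S,C):
    u,v=proj(im,[[p[0],p[1]-.02,.03]])[0].astype(int); cs.append(R(cv2.cvtColor(im["color"],cv2.COLOR_RGB2BGR)[v-60:v+60,u-80:u+80]))
cv2.imwrite("pics/m4.png",np.hstack(cs))
E
```

```text
clock: 9.62
eef_pos: [0.6352, 0.1266, 0.0654]
tool_rot: [-3.141, -0.001, 0.001]
contact_force: [0.5, 5.3, 7.7]
width: 0.0554
gripper_force: 8.0
```

View pics/m4.png

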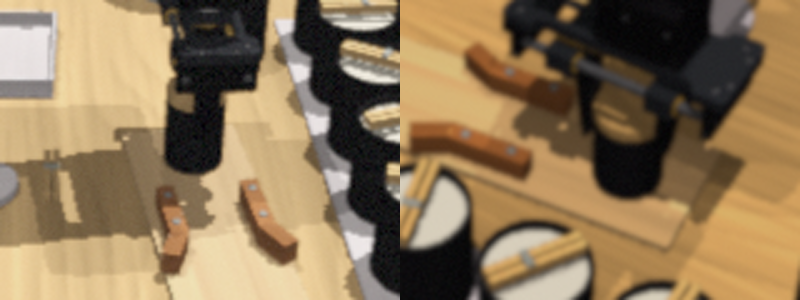

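In both views the candle stands upright on the bare outfeed, well clear of the rails. I'll release it and go to the fat candle.

```bash
python3 -m handwheel '[[[0,0,0],[0,0,0],1],[[0,0,0],[0,0,0],1],[[0,0,0],[0,0,0],1],[[0,0,0],[0,0,0],1],[[0,0,-0.05],[0,0,0],1],[[0,0,-0.08],[0,0,0],1],[[0,0,-0.08],[0,0,0],1],[[0,0,0],[0,0,0],1]]'
python3 -m handwheel '[[[-0.022,0.078,0],[0,0,0],1],[[-0.022,0.078,0],[0,0,0],1],[[-0.022,0.078,0],[0,0,0],1],[[-0.022,0.078,0],[0,0,0],1],[[-0.021,0.077,0],[0,0,0],1],[[-0.021,0.077,0],[0,0,0],1],[[-0.021,0.077,0],[0,0,0],1],[[-0.021,0.077,0],[0,0,0],1],[[-0.021,0.077,0],[0,0,0],1],[[-0.021,0.077,0],[0,0,0],1],[[0,0,0],[0,0,0],1]]'
python3 - <<'E'
from h import *
W=grab("wrist","w5.png");S=grab("side","sd5.png");C=grab("scene","sc5.png")
for n,im in(("wrist",W),("side",S),("scene",C)):
    for d in manip.find_in("candle_a",n):
        b=np.array(d["box"])*[640,480,640,480]; print(n,round(d["conf"],2),b.round(1).tolist(), ray(im,b[0],b[1],0.08 if n=="wrist" else .04).round(3)[:2])
w=cv2.imread("pics/w5.png");R=lambda a:cv2.resize(a,(400,300),interpolation=2)
p=proj(W,[[.506,-.340,.08]])[0];cv2.drawMarker(w,tuple(int(round(t)) for t in p),(0,0,255),0,14); print(p)
u,v=proj(S,[[.628,.126,.03]])[0].astype(int);u2,v2=proj(C,[[.628,.126,.03]])[0].astype(int)
c=lambda i:cv2.cvtColor(i["color"],cv2.COLOR_RGB2BGR)
cv2.imwrite("pics/m5.png",np.vstack([np.hstack([R(w),R(w[120:360,160:480])]),np.hstack([R(c(S)[v-60:v+60,u-80:u+80]),R(c(C)[v2-60:v2+60,u2-80:u2+80])])]))
E
```

```text
clock: 10.72
eef_pos: [0.6365, 0.1249, 0.1947]
tool_rot: [-3.141, -0.007, -0.0]
contact_force: [0.9, 0.8, -1.1]
width: 0.0955
gripper_force: 0.0
clock: 12.1
eef_pos: [0.5055, -0.342, 0.1894]
tool_rot: [-3.141, 0.001, -0.004]
contact_force: [-0.3, 0.1, -0.8]
width: 0.0954
gripper_force: 0.0
wrist 0.92 [140.2, 163.7, 121.1, 89.3] [ 0.557 -0.236]
wrist 0.84 [190.3, 393.5, 75.5, 45.1] [ 0.397 -0.255]
side 0.87 [226.6, 320.0, 33.7, 57.6] [ 0.347 -0.239]
side 0.82 [317.6, 359.1, 37.7, 57.8] [ 0.504 -0.34 ]
side 0.72 [360.7, 201.7, 30.0, 41.4] [0.631 0.143]
side 0.63 [345.3, 311.6, 32.7, 53.9] [ 0.56  -0.228]
scene 0.9 [275.4, 157.6, 27.6, 39.6] [ 0.345 -0.239]
scene 0.89 [227.8, 207.5, 24.8, 46.6] [ 0.555 -0.224]
scene 0.84 [202.2, 180.0, 28.9, 41.9] [ 0.507 -0.335]
scene 0.74 [352.1, 289.9, 29.8, 48.7] [0.624 0.13 ]
[309.81482081 244.10283836]
```

View pics/m5.png

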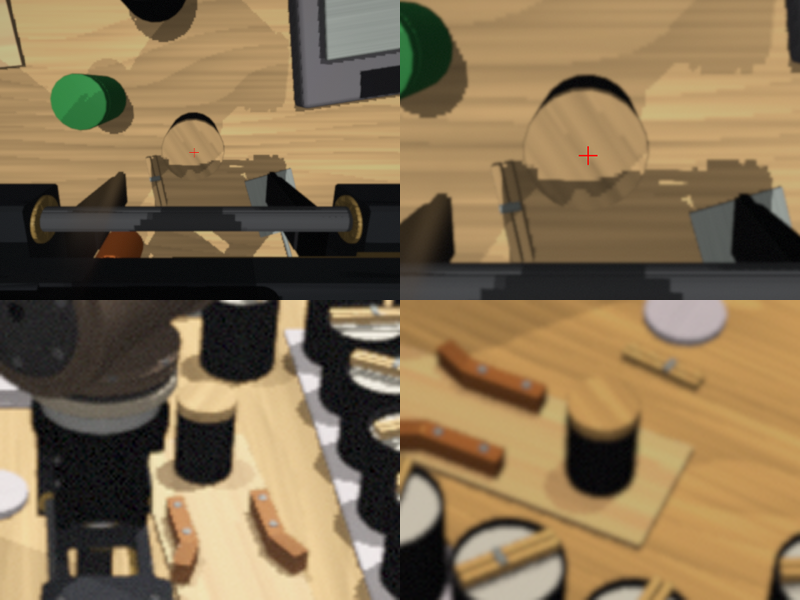

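Bottom views: the slim candle stands on the outfeed, clear of the rails. Top views: the fat lid is at about (586,148) in the zoom, centred between the fingers, with the peg to its left and below fingertip height. I'll descend and grip.

```bash
python3 -m handwheel '[[[0.001,-0.004,0.075],[0,0,0],1],[[0,0,0.075],[0,0,0],1],[[0,0,0.07],[0,0,0],1],[[0,0,0],[0,0,0],1],[[0,0,0],[0,0,0],-1],[[0,0,0],[0,0,0],-1],[[0,0,0],[0,0,0],-1],[[0,0,0],[0,0,0],-1],[[0,0,0],[0,0,0],-1],[[0,0,0],[0,0,0],-1]]' 12
```

```text
clock: 13.65
eef_pos: [0.5078, -0.3376, 0.0599]
tool_rot: [3.14, -0.001, -0.0]
contact_force: [-0.7, -0.4, 6.7]
width: 0.0645
gripper_force: 12.0
```

Opening is 64.5 mm, so this is the fat one. Now I'll lift it and carry it to the tray.

```bash
python3 -m handwheel '[[[0,0,-0.04],[0,0,0],-1],[[0,0,-0.07],[0,0,0],-1],[[0,0,-0.07],[0,0,0],-1],[[-0.006,-0.07,0],[0,0,0],-1],[[-0.007,-0.08,0],[0,0,0],-1],[[-0.006,-0.08,0],[0,0,0],-1],[[-0.007,-0.08,0],[0,0,0],-1],[[-0.006,-0.08,0],[0,0,0],-1],[[-0.007,-0.08,0],[0,0,0],-1],[[-0.006,-0.08,0],[0,0,0],-1],[[-0.007,-0.08,0],[0,0,0],-1],[[-0.006,-0.08,0],[0,0,0],-1]]' 20
python3 -m handwheel '[[[-0.007,-0.08,0],[0,0,0],-1],[[-0.006,-0.08,0],[0,0,0],-1],[[-0.007,-0.08,0],[0,0,0],-1],[[-0.006,-0.08,0],[0,0,0],-1],[[-0.006,-0.05,0],[0,0,0],-1],[[0,0,0],[0,0,0],-1],[[0,0,0],[0,0,0],-1]]'
python3 - <<'E'
from h import *
S=grab("side","sd6.png");p=manip.read_state()["eef_pos"]
u,v=proj(S,[[.45,.33,.06]])[0].astype(int);print(u,v)
u=max(u,160);v=max(v,120)
cv2.imwrite("pics/m6.png",cv2.resize(cv2.cvtColor(S["color"],cv2.COLOR_RGB2BGR)[v-120:v+120,u-160:u+160],(800,600),interpolation=2))
E
```

```text
clock: 15.15
eef_pos: [0.4721, 0.0903, 0.167]
tool_rot: [-3.142, 0.0, -0.0]
contact_force: [1.3, 0.5, -2.0]
width: 0.065
gripper_force: 20.0
clock: 16.02
eef_pos: [0.4532, 0.3103, 0.1667]
tool_rot: [3.141, 0.0, 0.0]
contact_force: [0.2, -0.3, -3.3]
width: 0.065
gripper_force: 20.0
282 157
```

View pics/m6.png

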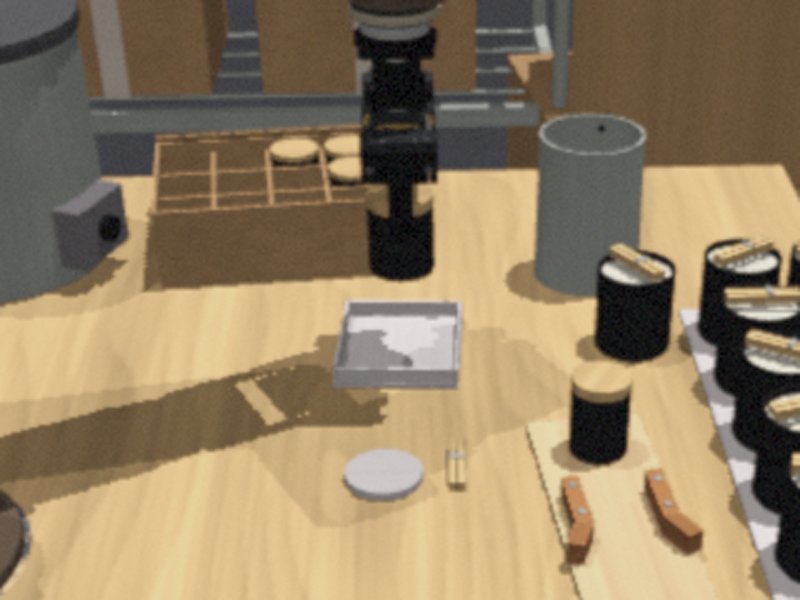

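The fat candle hangs upright above the empty tray at image (400,345). The box behind is clear of the gripper. I'll lower it.

```bash
python3 -m handwheel '[[[0,-0.02,0.06],[0,0,0],-1],[[0,0,0.06],[0,0,0],-1],[[0,0,0.04],[0,0,0],-1],[[0,0,0.005],[0,0,0],-1],[[0,0,0],[0,0,0],-1]]' ; python3 -m handwheel '[[[0,0,0.003],[0,0,0],-1],[[0,0,0],[0,0,0],-1]]'
```

```text
clock: 16.7
eef_pos: [0.4539, 0.3225, 0.0685]
tool_rot: [-3.141, -0.001, -0.001]
contact_force: [0.4, 0.2, -2.8]
width: 0.0648
gripper_force: 20.0
clock: 16.95
eef_pos: [0.4537, 0.3229, 0.0667]
tool_rot: [-3.141, -0.001, -0.0]
contact_force: [-0.6, 0.3, -2.2]
width: 0.0647
gripper_force: 20.0
```

```bash
python3 -m handwheel '[[[0,0,0.003],[0,0,0],-1],[[0,0,0],[0,0,0],-1]]' ; python3 -m handwheel '[[[0,0,0.002],[0,0,0],-1],[[0,0,0],[0,0,0],-1]]'
```

```text
clock: 17.2
eef_pos: [0.4534, 0.3228, 0.0643]
tool_rot: [3.142, -0.0, 0.0]
contact_force: [0.3, 0.9, -3.1]
width: 0.065
gripper_force: 20.0
clock: 17.45
eef_pos: [0.4534, 0.3229, 0.0639]
tool_rot: [-3.141, -0.001, 0.0]
contact_force: [-2.4, -1.3, 8.4]
width: 0.0648
gripper_force: 20.0
```

Contact with the tray floor at the expected height, so I'll release, retreat and check.

```bash
python3 -m handwheel '[[[0,0,0],[0,0,0],1],[[0,0,0],[0,0,0],1],[[0,0,0],[0,0,0],1],[[0,0,0],[0,0,0],1],[[0,0,-0.05],[0,0,0],1],[[0,0,-0.08],[0,0,0],1],[[0,0,-0.08],[0,0,0],1],[[0,0.08,0],[0,0,0],1],[[0,0.08,0],[0,0,0],1],[[0,0.08,0],[0,0,0],1],[[0,0.08,0],[0,0,0],1],[[0,0,0],[0,0,0],1]]'
python3 - <<'E'
from h import *
S=grab("side","sd7.png");C=grab("scene","sc7.png");c=lambda i:cv2.cvtColor(i["color"],cv2.COLOR_RGB2BGR);R=lambda a:cv2.resize(a,(400,300),interpolation=2)
cv2.imwrite("pics/m7.png",np.vstack([np.hstack([R(c(S)),R(c(C))]),np.hstack([R(c(S)[90:225,220:400]),R(c(C)[205:355,330:530])])]))
E
```

```text
clock: 18.95
eef_pos: [0.4534, 0.1285, 0.1892]
tool_rot: [3.141, -0.0, -0.004]
contact_force: [-0.0, -0.2, 0.0]
width: 0.0947
gripper_force: 0.0
```

View pics/m7.png

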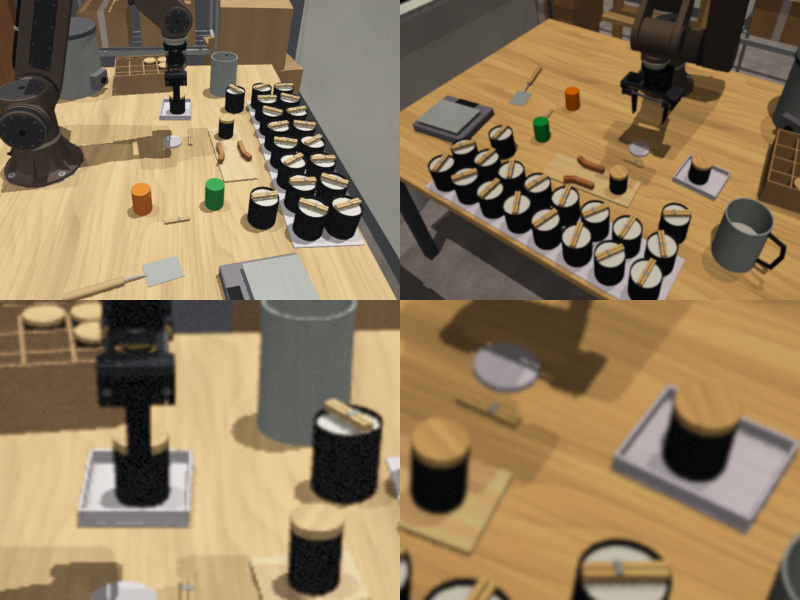

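The fat candle stands upright inside the tray, shown at (700,450), and the slim one stands on the outfeed at (437,470). The pegs, tin lid and poured candles are where they were, and the gripper is clear.

```bash
python3 -c "
from workcell import manip
print(manip.sign_off())"
```

```text
the job is handed in; nothing more can be done
None
```

The slim candle (56 mm) went upright through the gauge and stands clear of the rails on the outfeed; the fat one (65 mm) stands upright in the reject tray, and the job was handed in at about 19 s.

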